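Stack the spacers on a planetary mixer's spindle

ROBOT

A 6-joint arm with a two-finger parallel gripper is mounted at the origin on the work surface. World frame = base frame: x ahead of the robot, y to its left, z up, the work surface at z = 0. Lengths are in m, angles in rad, forces in N, time in s.
With the tool pointing down it reaches from about 0.35 to 0.85 m from the base axis. Payload 8.1 kg.
Tool frame: the origin (TCP) lies at the very end of the fingers, on their centre line; the grasp point (between the pads) lies 19 mm behind it; z points along the fingers, y is the line along which they close (so a half turn about z gives the same grasp; the last joint's range is limited). The gripper opens to 93 mm and grips with 3 to 60 N. Pads are 15 mm wide; open, the fingers measure 128 mm over their backs; the gripper's body (75 mm by 188 mm) begins 65 mm behind the grasp point.
Start: joints at [-1.212, 0.13, 1.488, -0, 1.523, -0.085], TCP at [0.258, -0.542, 0.219] pointing down, gripper open.
Joint ranges: [-2.96, 2.96], [-0.89, 2.26], [0.02, 2.5], [-1.34, 4.48], [0, 2.73], [-2.66, 2.66]. Speed limits (rad/s): [2.39, 2.39, 2.79, 3.14, 3.14, 3.14].

INTERFACE

Orientations are given as a rotation vector (axis times angle).
In Python, from plant import monitor, eyes, ticket gives the robot as it stands.
- The arm moves only by the tool arm_command, never from a script. Its argument "deltas" is a list that holds one entry, the list of rows, each a list of 6 numbers: the shift along the world's x, y, z in cm, then the turn, a rotation vector about the world's x, y, z in degrees. In form: [[[tx, ty, tz, rx, ry, rz], ...]]. A call has 1 to 12 rows; each row shifts and turns the commanded pose from where the row before left it; what a row does not reach is not made up. A row lasts 1/12 s, in which the tool goes at most 41.7 mm and 7.16 degrees, less where a joint would pass 70% of its speed; a pose out of reach is approached as far as the arm can. A call is refused whole if a number of a shift passes 4.17 or a number of a turn 7.16, either way. A call with a gripper value outside its range is refused whole. "gripper" is the opening, from -1 (shut) to 1 (fully open), set as the call begins (left out, the last holds). The fingers move at their own pace and stop on an object; "squeeze" is the grip in N (left out, the last holds). Time passes only in rows, so rows that do not move let the fingers close. It gives the time, the measured TCP pose, the force, the opening and the grip force at its end, in the units of the state.
- monitor.read_state(): the state, without advancing time (a new reading comes with each control period).
- eyes.read_camera(name): name is "scene" or "top"; returns the picture (480x640x3 uint8, blue, green, red); there is no depth.
- eyes.camera_model(name): a dict with "fx", "fy", "cx", "cy" (pixels), "rvec" (rotation vector, rad) and "tvec" (3), from world to camera coordinates, as OpenCV has them. Camera axes: x right, y down, z forward; pixel columns grow to the right and rows downward; lengths in m; the calibration is good to about 2 mm. A picture is of the moment at which its call begins. camera_model takes no time and is no camera call.
- ticket.close_job(): hands the job in; it is judged then, once.
The state is a dict: "t": time; "q": joint angles; "dq": joint speeds; "joint_torque": joint torques, N m; "tool_pos": TCP position; "orientation": TCP orientation; "force": force on the tool from outside, world axes, zero at the start; "wrist_torque": the same for the moment, N m; "opening": finger opening in m; "gripper_force": force on a finger pad.
Only numpy, scipy, OpenCV 4.12 (cv2) and the standard library are available. Lean on these libraries where they do the work, as an engineer would, in place of code of your own. Each camera call takes 0.05 s, during which the arm holds its last target. There are 200 camera calls.

TASK

Rebuild the mixer drive head: thread the three spacer rings onto its upright spindle, the widest first, pressing the stiff thrust collar under it fully down to its stop, then the middle one, then the narrowest on top, each flat and fully home on the one below. The spindle stands off-centre, so feel for it and never force a ring; lower the rings rather than letting them drop, and leave the tin, the spoon and the pot where they are.

Things in the scene. Friction and masses are not known exactly. Their poses are not given: they have to be found in the camera images.
- drive_head: grey round mixer drive head, fixed, 136 mm across, 40 mm high. Origin: centre of its underside, z up. On it sits a steel carrier disc, 90 mm across, its flat top 50 mm above the origin. On the carrier stands the dark steel spindle: 17 mm diameter, tip 112 mm above the origin (14 mm wide, tapered over 4 mm). A ring pushed on head, spindle or collar with over 50 N fails.
- carrier_center (a point): centre of the carrier's top face, on the head's axis, 50 mm above its underside. The spindle's axis is NOT here but 7 mm to one side, in whichever direction the carrier was left; no pose reports that direction: find it by feel or by eye. The carrier is stiff (0.6 N m) and does not turn under gentle pushes.
- wide_spacer: steel ring, 60 mm outside diameter, 19.5 mm bore, 16 mm high, about 0.28 kg, lying flat. Origin: centre of its underside, z along its axis, up
- middle_spacer: brass ring, 48 mm outside diameter, 19.5 mm bore, 16 mm high, about 0.17 kg, lying flat. Origin: centre of its underside, z along its axis, up
- narrow_spacer: white plastic ring, 36 mm outside diameter, 19.5 mm bore, 16 mm high, about 0.03 kg, lying flat. Origin: centre of its underside, z along its axis, up
- mat: black rubber parts mat, 130 x 360 mm, 3 mm thick, fixed; the three rings start on it in any order in a row along its long (y) side, about 110 mm apart. Origin: centre of its underside
- grease_tin: bystander: round tin with red label, 66 mm across, 75 mm high, standing loose. Origin: centre of its underside
- spoon: bystander: wooden spoon, 240 mm long, lying loose
- pot: bystander: small white ceramic pot with two black loop handles, 80 mm across, 60 mm high, standing loose. Origin: centre of its underside
- collar_home (a point): on the head's axis, 54 mm above its underside: the height of the top of the copper thrust collar (30 mm across, 4 mm thick, round the spindle) once it is pressed down to its stop on the carrier. It starts 4 to 9 mm too high, held by friction: pushing it down takes about 7 N plus 0.8 N per 10 mm/s, and it stays where it is left.
There are look-alikes about, which are no part of the job. Several things have the shape of the narrow_spacer; the one meant has the colours described above.

How it is judged:
By the outcome, as a careful person would: the job done as asked, in the order asked, and still so for the second after the job is handed in, with the robot touching nothing.
It also fails if it takes over 72 s, if anything falls off the work surface, if the arm or the gripper's body presses on something with over 40 N, if the wrist force passes 120 N, or if a joint passes its speed limit or range.

## Working session

There is one attempt and no reset: what is moved stays moved. The work goes in short steps, Python scripts to look and compute and a tool call to move; the robot and the scene stay as the last step left them, time stands still between calls to the robot, and variables do not carry over. Pictures are saved under pics/ and viewed, at most 10 in all, crops included, and the job is handed in when it is done.

Besides the shell and the picture viewer there is one more tool, called by a JSON object that holds its "api" and its "payload", one argument or row to a line. arm_command: Moves the arm, as the interface text tells. Its arguments: {"type":"object","properties":{"deltas":{"type":"array"},"gripper":{"type":"number"},"squeeze":{"type":"number"}},"required":["deltas"]}

```bash
ls; mkdir -p pics; python3 - <<'E'
from plant import monitor, eyes, ticket
import cv2
for n in("scene","top"):
    cv2.imwrite(f"pics/{n}0.png",eyes.read_camera(n)); print(n,eyes.camera_model(n))
print(monitor.read_state())
E
```

```text
pics
scene {'fx': 454.6912792343429, 'fy': 454.6912792343429, 'cx': 318.2107574478621, 'cy': 246.20826234677148, 'rvec': array([ 0.78527023,  2.59500943, -1.11665773]), 'tvec': array([ 0.54027105, -0.19455422,  1.04503362])}
top {'fx': 479.2951719441212, 'fy': 479.2951719441212, 'cx': 315.1823065656401, 'cy': 236.32880331869077, 'rvec': array([ 2.192387  , -2.20456954,  0.09682666]), 'tvec': array([0.01037532, 0.6394329 , 0.81308118])}
{'t': 0.1, 'q': array([-1.21238393e+00,  1.31092212e-01,  1.48914192e+00, -3.58694068e-05,
        1.52297409e+00, -8.54043316e-02]), 'dq': array([-0.00022914, -0.00076008, -0.00060815, -0.00117645,  0.00169756,
        0.00042318]), 'joint_torque': array([ 1.42961075e-03, -5.61339748e+01, -4.93097770e+01,  7.69282621e-02,
        2.90536514e-02, -4.73597208e-05]), 'tool_pos': array([ 0.25746565, -0.54140539,  0.21770403]), 'orientation': array([-3.06300115e+00, -6.91089608e-01,  4.00885823e-04]), 'force': array([-0.02203573, -0.40257641,  0.05863195]), 'wrist_torque': array([-0.05638364, -0.01629968,  0.00070867]), 'gripper_force': 0.0, 'opening': 0.09335200891680102}
```

View pics/scene0.png

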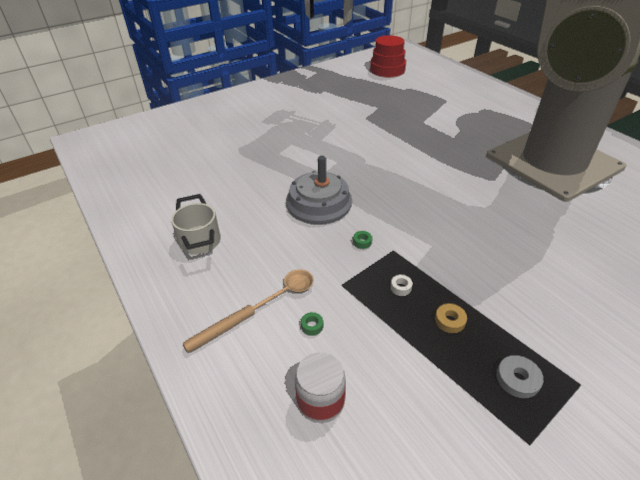

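View pics/top0.png

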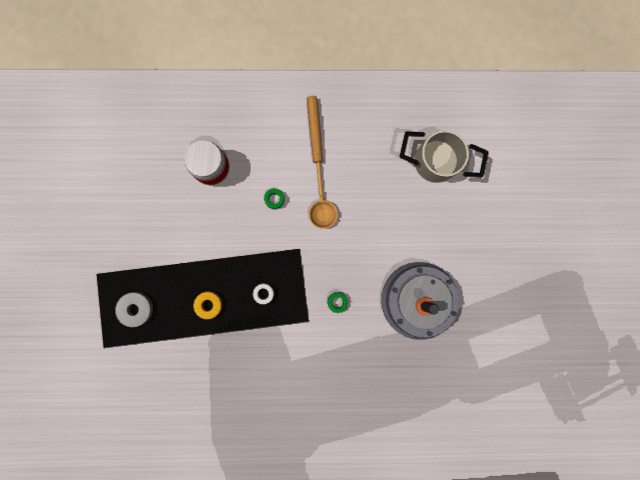

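The narrow ring candidates in the top view are white (263,294), green (275,198) and green (338,302). Only the white one on the mat fits "white plastic". The others are brass (207,305) and steel (133,310) on the mat, and the head is at (422,300) with its spindle tip near (436,307). I'll enlarge the crops to confirm, and triangulate.

```bash
cat > h.py <<'E'
import cv2,numpy as np
from plant import monitor, eyes, ticket
M={n:eyes.camera_model(n) for n in("scene","top")}
def P(n):
    m=M[n]; return np.hstack([cv2.Rodrigues(m["rvec"])[0],np.array(m["tvec"]).reshape(3,1)])
def norm(n,p):
    m=M[n]; return np.array([[(p[0]-m["cx"])/m["fx"]],[(p[1]-m["cy"])/m["fy"]]])
def tri(ps,pt):
    X=cv2.triangulatePoints(P("scene"),P("top"),norm("scene",ps),norm("top",pt)); return (X[:3]/X[3]).ravel()
def proj(n,X):
    m=M[n];K=np.array([[m["fx"],0,m["cx"]],[0,m["fy"],m["cy"]],[0,0,1.]])
    return cv2.projectPoints(np.float64(X).reshape(-1,1,3),m["rvec"],m["tvec"],K,None)[0].reshape(-1,2)
def blob(im,seed,r,f):
    h=cv2.cvtColor(im,cv2.COLOR_BGR2HSV); m=f(h).astype(np.uint8)
    w=np.zeros_like(m); cv2.circle(w,seed,r,1,-1); m&=w
    c=max(cv2.findContours(m,cv2.RETR_EXTERNAL,cv2.CHAIN_APPROX_NONE)[0],key=cv2.contourArea)
    hu=cv2.convexHull(c); k=cv2.moments(hu); return (k["m10"]/k["m00"],k["m01"]/k["m00"]),cv2.contourArea(hu)
E
python3 - <<'E'
from h import *
S=cv2.imread("pics/scene0.png");T=cv2.imread("pics/top0.png")
br=lambda h:h[...,2]>55
for n,s,t in(("wide",(520,377),(133,310)),("mid",(451,318),(207,305)),("nar",(401,285),(263,294))):
    a,aa=blob(S,s,30,br);b,bb=blob(T,t,26,br); X=tri(a,b)
    print(n,np.round(a,1),aa,np.round(b,1),bb,"X",X.round(4),"err",(proj("top",X)-b).round(2))
def crop(I,x,y,w,h,k):return cv2.resize(I[y:y+h,x:x+w],(w*k,h*k),interpolation=cv2.INTER_CUBIC)
A=crop(S,280,145,80,80,5);B=crop(T,380,260,80,80,5)
C=crop(T,245,275,110,50,3)
D=np.zeros((550,800,3),np.uint8);D[:400,:400]=A;D[:400,400:]=B;D[400:,:330]=C
E_=crop(S,375,225,110,50,3);D[400:,400:730]=E_
cv2.imwrite("pics/crop1.png",D)
E
```

```text
wide [519.7 376.1] 1535.0 [132.4 309.5] 955.5 X [0.5158 0.3227 0.0107] err [[ 0.57 -0.52]]
mid [450.7 317.5] 762.0 [206.8 304.9] 618.5 X [0.5224 0.1948 0.0109] err [[ 0.42 -0.43]]
nar [400.9 284.6] 395.5 [262.6 293.6] 347.0 X [0.5415 0.0981 0.0105] err [[ 0.47 -0.54]]
```

View pics/crop1.png

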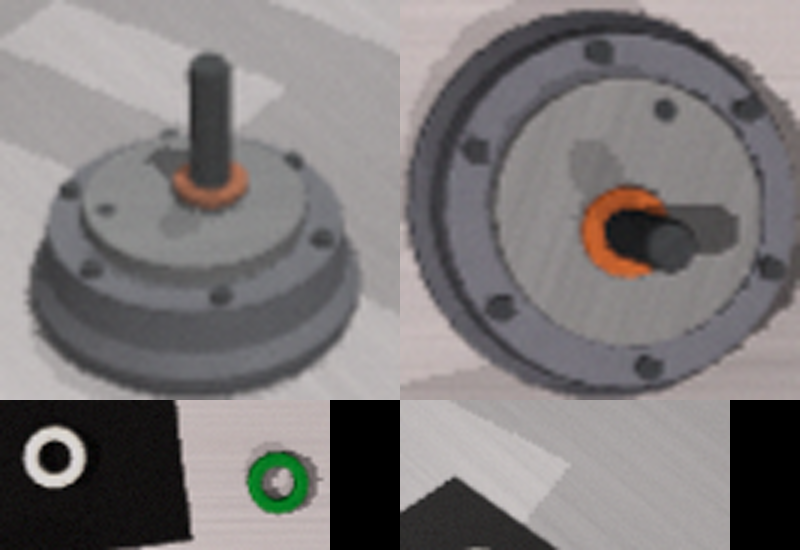

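The crop confirms it: the white ring is on the mat at top (263,294), and the green one beside it is a look-alike. The spindle tip is at scene ≈(321.5,157) and top ≈(433.8,308.8). The copper collar sits around the spindle foot.

```bash
python3 - <<'E'
from h import *
S=cv2.imread("pics/scene0.png");T=cv2.imread("pics/top0.png")
tip=tri((321.4,156.8),(433.8,308.8)); print("tip",tip.round(4),(proj("top",tip)-(433.8,308.8)).round(2))
c=tri((318.4,185.2),(425.2,302.4)); print("carrier",c.round(4),(proj("top",c)-(425.2,302.4)).round(2))
d=tip[:2]-c[:2]; print("offset",np.linalg.norm(d),d)
a=np.linspace(0,2*np.pi,60)
def ring(c,r,z):return np.c_[c[0]+r*np.cos(a),c[1]+r*np.sin(a),np.full(60,z)]
D=[]
for n,I,(x,y) in(("scene",S,(280,145)),("top",T,(380,260))):
    I=cv2.resize(I[y:y+80,x:x+80],None,fx=5,fy=5,interpolation=cv2.INTER_CUBIC)
    for R,col in((ring(c,.045,.05),(0,255,0)),(ring(c,.068,.0),(255,255,0)),(ring(tip,.007,.112),(0,0,255)),(ring(tip,.015,.06),(255,0,255))):
        p=((proj(n,R)-(x,y)+.5)*5-.5).round().astype(int); cv2.polylines(I,[p],True,col,1)
    D.append(I)
cv2.imwrite("pics/ov.png",np.hstack(D))
# ring grids / heights
print(proj("scene",[[.5415,.0981,.0105]]))
E
```

```text
tip [ 0.5212 -0.1741  0.1117] [[ 0.33 -0.46]]
carrier [ 0.5265 -0.178   0.0447] [[ 0.43 -0.6 ]]
offset 0.006584246408042575 [-0.00530208  0.00390388]
[[401.58787314 284.5913137 ]]
```

View pics/ov.png

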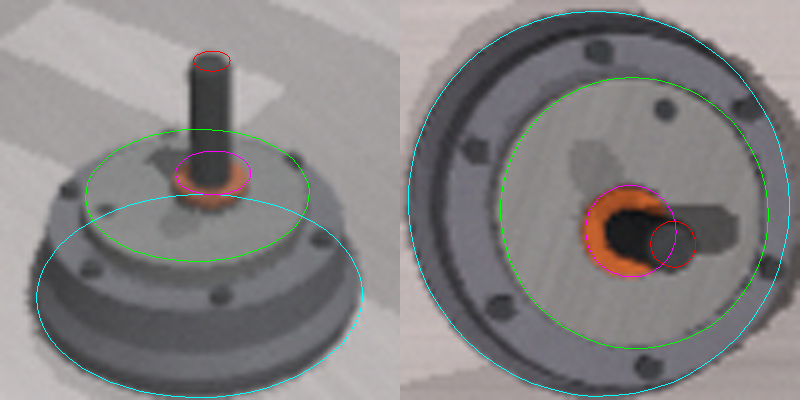

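Measured ring centres have a mid-height of about 11 mm, as expected. The spindle axis is at about (0.521,−0.174) with the tip at 0.112. I'm moving to the wide ring and turning the tool so the fingers close along x.

{"api": "arm_command", "payload": {
  "deltas": [
    [[1.0, 3.6, 0, 0, 0, 2.7], [1.0, 3.6, 0, 0, 0, 2.7], [1.0, 3.6, 0, 0, 0, 2.7], [1.0, 3.6, 0, 0, 0, 2.7], [1.0, 3.6, 0, 0, 0, 2.7], [1.0, 3.6, 0, 0, 0, 2.7], [1.0, 3.6, 0, 0, 0, 2.7], [1.0, 3.6, 0, 0, 0, 2.7], [1.0, 3.6, 0, 0, 0, 2.7], [1.0, 3.6, 0, 0, 0, 2.7], [1.0, 3.6, 0, 0, 0, 2.7], [1.0, 3.6, 0, 0, 0, 2.7]]
  ],
  "gripper": 1
}}

```text
t: 1.1
tool_pos: [0.3775, -0.1081, 0.2185]
orientation: [2.748, 1.522, 0.0]
force: [0.7, 0.3, -0.6]
opening: 0.0931
gripper_force: 0.0
```

{"api": "arm_command", "payload": {
  "deltas": [
    [[1.1, 3.6, -0.8, 0, 0, 2.7], [1.1, 3.6, -0.8, 0, 0, 2.7], [1.1, 3.6, -0.8, 0, 0, 2.7], [1.1, 3.6, -0.8, 0, 0, 2.7], [1.1, 3.6, -0.8, 0, 0, 2.7], [1.1, 3.6, -0.8, 0, 0, 2.7], [1.1, 3.6, -0.8, 0, 0, 2.7], [1.1, 3.6, -0.8, 0, 0, 2.7], [1.1, 3.6, -0.8, 0, 0, 2.7], [1.1, 3.6, -0.8, 0, 0, 2.7], [1.1, 3.6, -0.8, 0, 0, 2.7], [1.1, 3.6, -0.8, 0, 0, 2.7]]
  ]
}}

```text
t: 2.1
tool_pos: [0.5095, 0.324, 0.1215]
orientation: [-2.214, -2.229, 0.001]
force: [0.2, -0.1, 0.4]
opening: 0.093
gripper_force: 0.0
```

```bash
cat >> h.py <<'E'
from scipy.spatial.transform import Rotation as Ro
def st(tag=""):
    s=monitor.read_state(); R=Ro.from_rotvec(s["orientation"]).as_matrix()
    print(tag,"t",round(s["t"],2),"tcp",(s["tool_pos"]*1000).round(1),"F",s["force"].round(1),"M",s["wrist_torque"].round(2),"open",round(s["opening"]*1000,1),"g",round(s["gripper_force"],1),"yaw",np.degrees(np.arctan2(R[1,1],R[0,1])).round(2),"zax",R[:,2].round(3)); return s
E
python3 -c "from h import *; st()"
```

```text
t 2.1 tcp [509.5 324.  121.5] F [ 0.2 -0.1  0.4] M [-0.05 -0.06  0.02] open 93.0 g 0.0 yaw 0.38 zax [-0.001 -0.    -1.   ]
```

{"api": "arm_command", "payload": {
  "deltas": [
    [[0.3, -0.1, -1.5, 0, 0, -0.38], [0.3, 0, -2, 0, 0, 0], [0, 0, -2, 0, 0, 0], [0, 0, -2, 0, 0, 0], [0, 0, -1.5, 0, 0, 0], [0, 0, -1.2, 0, 0, 0], [0, 0, -0.8, 0, 0, 0], [0, 0, -0.4, 0, 0, 0], [0, 0, 0, 0, 0, 0]]
  ]
}}

```text
t: 2.85
tool_pos: [0.5152, 0.3209, 0.0079]
orientation: [-2.224, -2.218, 0.002]
force: [0.1, 0.7, 0.1]
opening: 0.0931
gripper_force: 0.0
```

{"api": "arm_command", "payload": {
  "deltas": [
    [[0, 0, 0, 0, 0, 0], [0, 0, 0, 0, 0, 0], [0, 0, 0, 0, 0, 0], [0, 0, 0, 0, 0, 0], [0, 0, 0, 0, 0, 0], [0, 0, 0, 0, 0, 0], [0, 0, 0, 0, 0, 0], [0, 0, 0, 0, 0, 0]]
  ],
  "gripper": -1,
  "squeeze": 35
}}

```text
t: 3.52
tool_pos: [0.5161, 0.3213, 0.0092]
orientation: [2.224, 2.218, 0.001]
force: [0.3, 0.1, 3.5]
opening: 0.0594
gripper_force: 35.0
```

```bash
python3 -c "from h import *; st()"
```

```text
t 3.52 tcp [516.1 321.3   9.2] F [0.3 0.1 3.5] M [-0.12 -0.21  0.06] open 59.4 g 35.0 yaw -0.15 zax [ 0.001  0.    -1.   ]
```

{"api": "arm_command", "payload": {
  "deltas": [
    [[0, 0, 1, 0, 0, 0], [0, 0, 2, 0, 0, 0], [0, 0, 3, 0, 0, 0], [0, -1, 3, 0, 0, 0], [0, -2, 2.5, 0, 0, 0], [0, -3, 1.5, 0, 0, 0], [0, -3.5, 0, 0, 0, 0], [0.1, -3.5, 0, 0, 0, 0], [0.1, -3.5, 0, 0, 0, 0], [0.1, -3.5, 0, 0, 0, 0], [0.1, -3.5, 0, 0, 0, 0], [0.1, -3.5, 0, 0, 0, 0]]
  ]
}}

```text
t: 4.52
tool_pos: [0.5196, 0.0496, 0.1386]
orientation: [-2.224, -2.218, 0.001]
force: [0.5, -0.1, -3.4]
opening: 0.0596
gripper_force: 35.0
```

{"api": "arm_command", "payload": {
  "deltas": [
    [[0, -3.5, 0, 0, 0, 0], [0, -3.5, 0, 0, 0, 0], [0, -3.5, 0, 0, 0, 0], [0, -3.5, 0, 0, 0, 0], [0, -3.5, 0, 0, 0, 0], [0, -2.5, 0, 0, 0, 0], [0, -1.5, 0, 0, 0, 0], [0, -0.8, 0, 0, 0, 0], [0, 0, 0, 0, 0, 0], [0, 0, 0, 0, 0, 0]]
  ]
}}

```text
t: 5.35
tool_pos: [0.5203, -0.1713, 0.1384]
orientation: [-2.224, -2.217, -0.0]
force: [0.0, -0.3, -2.7]
opening: 0.0594
gripper_force: 35.0
```

```bash
python3 - <<'E'
from h import *
S=eyes.read_camera("scene");T=eyes.read_camera("top"); s=st()
cv2.imwrite("pics/s1.png",S);cv2.imwrite("pics/t1.png",T)
x=s["tool_pos"]; D=[]
for n,I in(("scene",S),("top",T)):
    p=proj(n,[x])[0].astype(int); print(n,proj(n,[x])[0])
    c=I[p[1]-50:p[1]+50,p[0]-50:p[0]+50]; print(p-50); D.append(cv2.resize(c,(400,400),interpolation=cv2.INTER_CUBIC))
cv2.imwrite("pics/c1.png",np.hstack(D))
E
```

```text
t 5.45 tcp [ 520.6 -170.5  138.5] F [ 0.5  0.8 -3.6] M [-0.04 -0.06 -0.01] open 59.2 g 35.0 yaw -0.09 zax [-0.     0.001 -1.   ]
scene [323.01610816 145.34484677]
[273  95]
top [436.62312885 310.31211296]
[386 260]
```

View pics/c1.png

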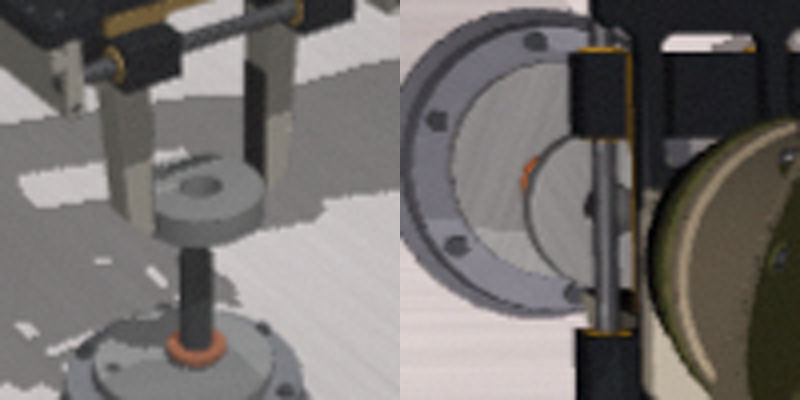

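The scene crop shows the ring held level, its bore at scene ≈(323,141) above the spindle. The top view shows the ring's left edge at about (417,310).

```bash
cat >> h.py <<'E'
def atz(n,p,z):
    R=P(n)[:,:3];t=P(n)[:,3]; C=-R.T@t; d=R.T@np.r_[norm(n,p).ravel(),1]; return (C+d*(z-C[2])/d[2])*1000
E
python3 - <<'E'
from h import *
print("bore",atz("scene",(322.9,141.1),.1483))
print("tip scene",atz("scene",(321.4,156.8),.112),"tip top",atz("top",(433.8,308.8),.112))
# spindle axis seen in scene at present: edges at crop x 178..214 at y~290 -> axis point
S=cv2.imread("pics/s1.png"); g=cv2.cvtColor(S,cv2.COLOR_BGR2GRAY)
for y in (162,167,172,176): print(y,g[y,310:336])
S=cv2.imread("pics/scene0.png"); g=cv2.cvtColor(S,cv2.COLOR_BGR2GRAY)
for y in (154,156,158,167,172): print(y,g[y,310:336])
for z in(.112,.1,.09,.08):print(z,proj("scene",[[.5212,-.1741,z]]))
T=cv2.imread("pics/t1.png"); g=cv2.cvtColor(T,cv2.COLOR_BGR2GRAY)
for y in range(292,334,4): print(y,g[y,410:440])
r=.03;z=.1483
for n in("top",): 
  for c in((.5206,-.1705),(.5206,-.169),(.5206,-.172)):
    a=np.linspace(0,6.28,721); q=proj(n,np.c_[c[0]+r*np.cos(a),c[1]+r*np.sin(a),np.full(721,z)]); print(c,q.min(0),q.max(0))
E
```

```text
bore [ 521.39983469 -169.49848191  148.3       ]
tip scene [ 522.0820038  -174.36493106  112.        ] tip top [ 520.54303594 -173.48142068  112.        ]
162 [198 188 144 120 122 120 123 105  46  49  48  51  51  50  49  59 122 184
 196 196 195 197 199 198 197 199]
167 [120 119 121 122 124 120 124 107  48  49  51  46  52  49  50  60  94 124
 122 123 120 140 181 194 194 196]
172 [122 119 105 101  91  84  93  79  50  54  57  62  57  61  59  75 128 166
 164 176 178 183 190 192 192 192]
176 [ 90  89  91  89  90  93  91  83  55  53  58  63  61  60  61  73 110 140
 142 144 142 142 143 142 141 137]
154 [185 185 184 187 190 190 181 171 171 169 161 159 160 163 164 163 162 161
 165 162 162 163 162 163 163 163]
156 [187 187 185 186 187 189 188 185 159 109  83  81  81  86 117 160 167 163
 164 160 163 161 161 162 160 164]
158 [186 184 184 185 187 186 185 158  84  80  80  81  80  79  78  91 136 173
 172 165 164 162 162 164 161 161]
167 [177 179 184 184 186 185 187 161  50  56  59  61  59  63  60  84 143 185
 186 186 182 175 161 160 160 162]
172 [149 137 112 112 117 125 139 116  52  53  58  60  63 
[... 1110 characters left out ...]
5 154 153 136  80 102 141 142 140 139 136 139 139
 139 138 138 136 133 117  70  68  94 109  72  52]
324 [128 151 150 156 157 155 153 155 160 158 146 106  90 121 138 138 139 137
 136 140 138 139 136 128  93  60  91 109  72  54]
328 [134 134 132 134 133 130 132 128 121 137 135 150 149 149 144 117 103 127
 136 136 135 138 138 130  98  62  87 109  73  55]
332 [134 136 134 135 134 137 135 135 135 132 134 133 134 133 129 131 119  78
  62  74  76  74  57  33  34  59  86 105  75  58]
(0.5206, -0.1705) [418.08096061 290.32336222] [458.74260157 331.54964785]
(0.5206, -0.169) [417.0627656  290.33082273] [457.72814019 331.55911688]
(0.5206, -0.172) [419.09905869 290.31590242] [459.75696655 331.54017971]
```

Ring to spindle offset is about (+0.6, −3.5) mm. I'm aligning, then lowering gently to feel.

{"api": "arm_command", "payload": {
  "deltas": [
    [[0.06, -0.35, -0.5, 0, 0, 0], [0, 0, -0.6, 0, 0, 0], [0, 0, -0.5, 0, 0, 0], [0, 0, -0.2, 0, 0, 0], [0, 0, -0.15, 0, 0, 0], [0, 0, -0.15, 0, 0, 0], [0, 0, -0.15, 0, 0, 0], [0, 0, 0, 0, 0, 0]]
  ]
}}

```text
t: 6.12
tool_pos: [0.5212, -0.1754, 0.1159]
orientation: [-2.224, -2.218, 0.0]
force: [0.5, 0.2, -3.6]
opening: 0.0595
gripper_force: 35.0
```

```bash
python3 -c "from h import *; st()"
```

```text
t 6.12 tcp [ 521.2 -175.4  115.9] F [ 0.5  0.2 -3.6] M [-0.07 -0.08 -0.04] open 59.5 g 35.0 yaw -0.15 zax [-0.  0. -1.]
```

{"api": "arm_command", "payload": {
  "deltas": [
    [[0, 0, -0.15, 0, 0, 0], [0, 0, -0.15, 0, 0, 0], [0, 0, -0.15, 0, 0, 0], [0, 0, 0, 0, 0, 0]]
  ]
}}

```text
t: 6.45
tool_pos: [0.5213, -0.1752, 0.1114]
orientation: [-2.224, -2.218, -0.0]
force: [0.3, 1.0, -3.4]
opening: 0.0593
gripper_force: 35.0
```

{"api": "arm_command", "payload": {
  "deltas": [
    [[0, 0, -0.15, 0, 0, 0], [0, 0, -0.15, 0, 0, 0], [0, 0, -0.15, 0, 0, 0], [0, 0, 0, 0, 0, 0]]
  ]
}}

```text
t: 6.78
tool_pos: [0.5213, -0.1752, 0.1069]
orientation: [-2.224, -2.218, -0.0]
force: [1.7, 1.9, -3.5]
opening: 0.0593
gripper_force: 35.0
```

```bash
python3 -c "from h import *; st()"
```

```text
t 6.78 tcp [ 521.3 -175.2  106.9] F [ 1.7  1.9 -3.5] M [ 0.27 -0.4  -0.  ] open 59.3 g 35.0 yaw -0.15 zax [ 0.  0. -1.]
```

Threaded. There's a slight lateral force in +x,+y, so I'm easing that way and lowering.

{"api": "arm_command", "payload": {
  "deltas": [
    [[0.06, 0.06, 0, 0, 0, 0], [0, 0, -0.3, 0, 0, 0], [0, 0, -0.3, 0, 0, 0], [0, 0, -0.3, 0, 0, 0], [0, 0, -0.3, 0, 0, 0], [0, 0, 0, 0, 0, 0]]
  ]
}}

```text
t: 7.28
tool_pos: [0.5212, -0.1746, 0.094]
orientation: [-2.223, -2.217, 0.001]
force: [-1.0, -0.0, -2.8]
opening: 0.0597
gripper_force: 35.0
```

```bash
python3 -c "from h import *; st()"
```

```text
t 7.28 tcp [ 521.2 -174.6   94. ] F [-1.  -0.  -2.8] M [-0.03 -0.05 -0.  ] open 59.7 g 35.0 yaw -0.16 zax [-0.001  0.001 -1.   ]
```

{"api": "arm_command", "payload": {
  "deltas": [
    [[0, 0, -0.3, 0, 0, 0], [0, 0, -0.4, 0, 0, 0], [0, 0, -0.4, 0, 0, 0], [0, 0, -0.4, 0, 0, 0], [0, 0, -0.3, 0, 0, 0], [0, 0, -0.2, 0, 0, 0], [0, 0, 0, 0, 0, 0]]
  ]
}}

```text
t: 7.87
tool_pos: [0.5214, -0.1746, 0.0744]
orientation: [-2.224, -2.218, 0.001]
force: [1.5, -0.1, -2.7]
opening: 0.0594
gripper_force: 35.0
```

{"api": "arm_command", "payload": {
  "deltas": [
    [[0, 0, -0.1, 0, 0, 0], [0, 0, -0.1, 0, 0, 0], [0, 0, -0.1, 0, 0, 0], [0, 0, -0.1, 0, 0, 0], [0, 0, -0.1, 0, 0, 0], [0, 0, -0.1, 0, 0, 0], [0, 0, 0, 0, 0, 0]]
  ]
}}

```text
t: 8.45
tool_pos: [0.5217, -0.1747, 0.0689]
orientation: [-2.224, -2.218, 0.0]
force: [0.2, 0.9, -3.1]
opening: 0.0591
gripper_force: 35.0
```

```bash
python3 -c "from h import *; st()"
```

```text
t 8.45 tcp [ 521.7 -174.7   68.9] F [ 0.2  0.9 -3.1] M [-0.01 -0.06 -0.02] open 59.1 g 35.0 yaw -0.15 zax [-0.  0. -1.]
```

{"api": "arm_command", "payload": {
  "deltas": [
    [[0, 0, -0.1, 0, 0, 0], [0, 0, -0.1, 0, 0, 0], [0, 0, -0.1, 0, 0, 0], [0, 0, -0.1, 0, 0, 0], [0, 0, 0, 0, 0, 0]]
  ]
}}

```text
t: 8.87
tool_pos: [0.5217, -0.1747, 0.0648]
orientation: [-2.224, -2.218, 0.0]
force: [-0.6, -0.1, -4.6]
opening: 0.0594
gripper_force: 35.0
```

{"api": "arm_command", "payload": {
  "deltas": [
    [[0, 0, -0.1, 0, 0, 0], [0, 0, -0.1, 0, 0, 0], [0, 0, -0.1, 0, 0, 0], [0, 0, -0.1, 0, 0, 0], [0, 0, 0, 0, 0, 0]]
  ]
}}

```text
t: 9.28
tool_pos: [0.522, -0.1748, 0.0613]
orientation: [2.224, 2.218, 0.0]
force: [-2.8, 1.5, 4.3]
opening: 0.0595
gripper_force: 35.0
```

```bash
python3 -c "from h import *; st()"
```

```text
t 9.28 tcp [ 522.  -174.8   61.3] F [-2.8  1.5  4.3] M [ 0.15  0.46 -0.  ] open 59.5 g 35.0 yaw -0.15 zax [ 0. -0. -1.]
```

{"api": "arm_command", "payload": {
  "deltas": [
    [[-0.05, 0.02, -0.1, 0, 0, 0], [0, 0, -0.1, 0, 0, 0], [0, 0, 0, 0, 0, 0]]
  ]
}}

```text
t: 9.53
tool_pos: [0.522, -0.1749, 0.06]
orientation: [2.223, 2.218, 0.001]
force: [-3.4, 1.3, 6.9]
opening: 0.0594
gripper_force: 35.0
```

{"api": "arm_command", "payload": {
  "deltas": [
    [[0, 0, -0.1, 0, 0, 0], [0, 0, 0, 0, 0, 0]]
  ]
}}

```text
t: 9.7
tool_pos: [0.522, -0.1749, 0.0599]
orientation: [2.223, 2.218, 0.001]
force: [-7.3, 2.9, 16.7]
opening: 0.0597
gripper_force: 35.0
```

```bash
python3 -c "from h import *; st()"
```

```text
t 9.7 tcp [ 522.  -174.9   59.9] F [-7.3  2.9 16.7] M [0.47 1.37 0.04] open 59.7 g 35.0 yaw -0.15 zax [ 0.001 -0.001 -1.   ]
```

Stop reached: the force rises and the height agrees with 54 mm. I'm relieving the load and releasing.

{"api": "arm_command", "payload": {
  "deltas": [
    [[-0.05, 0.02, 0.1, 0, 0, 0], [0, 0, 0, 0, 0, 0]]
  ]
}}

```text
t: 9.87
tool_pos: [0.5218, -0.1748, 0.06]
orientation: [2.223, 2.217, 0.001]
force: [-1.5, 0.1, 7.8]
opening: 0.0595
gripper_force: 35.0
```

{"api": "arm_command", "payload": {
  "deltas": [
    [[0, 0, 0, 0, 0, 0], [0, 0, 0, 0, 0, 0], [0, 0, 0, 0, 0, 0], [0, 0, 0, 0, 0, 0]]
  ],
  "gripper": 0.6
}}

```text
t: 10.2
tool_pos: [0.5206, -0.1743, 0.0586]
orientation: [-2.224, -2.218, 0.0]
force: [-0.9, 0.5, -0.0]
opening: 0.0744
gripper_force: 0.0
```

```bash
python3 -c "from h import *; st()"
```

```text
t 10.2 tcp [ 520.6 -174.3   58.6] F [-0.9  0.5 -0. ] M [-0.02 -0.08 -0.05] open 74.4 g 0.0 yaw -0.15 zax [-0.001  0.    -1.   ]
```

{"api": "arm_command", "payload": {
  "deltas": [
    [[0, 0, 0.5, 0, 0, 0], [0, 0, 1.5, 0, 0, 0], [0, 0, 2.5, 0, 0, 0], [0, 0, 3, 0, 0, 0], [0, 1, 0.7, 0, 0, 0], [0, 2, 0, 0, 0, 0], [0, 3.5, 0, 0, 0, 0], [0, 4, 0, 0, 0, 0], [0, 4, 0, 0, 0, 0], [0, 4, 0, 0, 0, 0], [0, 4, 0, 0, 0, 0], [0, 4, 0, 0, 0, 0]]
  ]
}}

```text
t: 11.2
tool_pos: [0.5204, 0.0928, 0.1412]
orientation: [2.224, 2.218, 0.001]
force: [-0.0, -0.7, -0.4]
opening: 0.0745
gripper_force: 0.0
```

{"api": "arm_command", "payload": {
  "deltas": [
    [[0, 4, -1, 0, 0, 0], [0, 3, -2.5, 0, 0, 0], [0, 2, -2.5, 0, 0, 0], [0, 1, -2.5, 0, 0, 0], [0.1, 0.3, -2, 0, 0, 0], [0, 0, 0, 0, 0, 0], [0, 0, 0, 0, 0, 0]]
  ]
}}

```text
t: 11.78
tool_pos: [0.5204, 0.1936, 0.035]
orientation: [-2.222, -2.218, 0.004]
force: [-0.1, -0.8, 1.1]
opening: 0.0745
gripper_force: 0.0
```

```bash
python3 - <<'E'
from h import *
S=eyes.read_camera("scene");T=eyes.read_camera("top"); s=st()
cv2.imwrite("pics/s2.png",S);cv2.imwrite("pics/t2.png",T)
def crop(I,x,y,w,h,k):return cv2.resize(I[y:y+h,x:x+w],(w*k,h*k),interpolation=cv2.INTER_CUBIC)
cv2.imwrite("pics/c2.png",np.hstack([crop(S,280,145,80,80,5),crop(T,380,260,80,80,5)]))
E
```

```text
t 11.88 tcp [522.8 193.6  37.7] F [-0.  -1.   0.9] M [-0.03 -0.06  0.03] open 74.1 g 0.0 yaw -0.17 zax [ 0.002  0.    -1.   ]
```

View pics/c2.png

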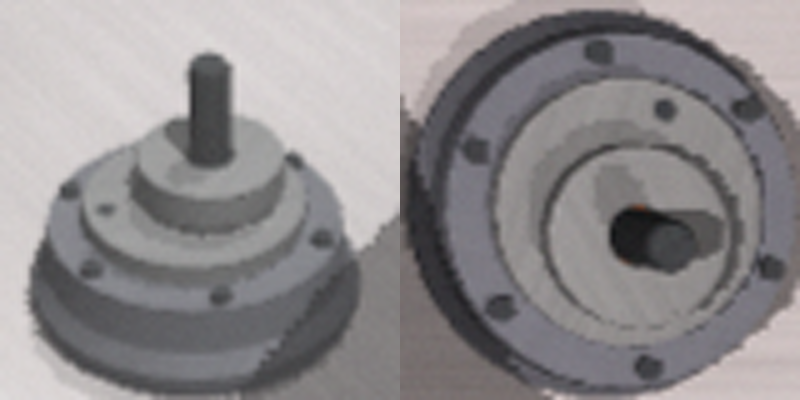

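The wide ring sits flat and low around the spindle, with the carrier undisturbed. I'm grasping the brass ring.

{"api": "arm_command", "payload": {
  "deltas": [
    [[0, 0.1, -1, 0, 0, 0], [0, 0, -1, 0, 0, 0], [0, 0, -0.6, 0, 0, 0], [0, 0, -0.3, 0, 0, 0], [0, 0, 0, 0, 0, 0]]
  ]
}}

```text
t: 12.3
tool_pos: [0.5209, 0.1942, 0.0058]
orientation: [-2.224, -2.217, 0.003]
force: [1.0, 0.2, -0.1]
opening: 0.0746
gripper_force: 0.0
```

{"api": "arm_command", "payload": {
  "deltas": [
    [[0, 0, 0, 0, 0, 0], [0, 0, 0, 0, 0, 0], [0, 0, 0, 0, 0, 0], [0, 0, 0, 0, 0, 0], [0, 0, 0, 0, 0, 0], [0, 0, 0, 0, 0, 0]]
  ],
  "gripper": -1,
  "squeeze": 30
}}

```text
t: 12.8
tool_pos: [0.5222, 0.1947, 0.0075]
orientation: [2.224, 2.218, 0.001]
force: [0.6, -0.4, 0.5]
opening: 0.0476
gripper_force: 30.0
```

```bash
python3 -c "from h import *; st()"
```

```text
t 12.8 tcp [522.2 194.7   7.5] F [ 0.6 -0.4  0.5] M [-0.02 -0.15 -0.05] open 47.6 g 30.0 yaw -0.15 zax [ 0.001  0.    -1.   ]
```

{"api": "arm_command", "payload": {
  "deltas": [
    [[0, 0, 1, 0, 0, 0], [0, 0, 2, 0, 0, 0], [0, 0, 3, 0, 0, 0], [0, -1, 3, 0, 0, 0], [0, -2, 2.5, 0, 0, 0], [0, -3, 1.2, 0, 0, 0], [0, -3.5, 0, 0, 0, 0], [0, -3.5, 0, 0, 0, 0], [0, -3.5, 0, 0, 0, 0], [0, -3.5, 0, 0, 0, 0], [0, -3.5, 0, 0, 0, 0], [0, -3.5, 0, 0, 0, 0]]
  ]
}}

```text
t: 13.8
tool_pos: [0.5214, -0.077, 0.1348]
orientation: [2.224, 2.219, 0.0]
force: [0.6, 0.4, -1.7]
opening: 0.0475
gripper_force: 30.0
```

{"api": "arm_command", "payload": {
  "deltas": [
    [[0, -3.5, 0, 0, 0, 0], [-0.1, -3, 0, 0, 0, 0], [0, -2, 0, 0, 0, 0], [0, -1, 0, 0, 0, 0], [0, -0.3, 0, 0, 0, 0], [0, 0, 0, 0, 0, 0], [0, 0, 0, 0, 0, 0], [0, 0, 0, 0, 0, 0]]
  ]
}}

```text
t: 14.47
tool_pos: [0.521, -0.1719, 0.1341]
orientation: [-2.222, -2.22, -0.0]
force: [-0.3, -0.4, -1.2]
opening: 0.0476
gripper_force: 30.0
```

```bash
python3 - <<'E'
from h import *
s=st()
E
```

```text
t 14.47 tcp [ 521.  -171.9  134.1] F [-0.3 -0.4 -1.2] M [ 0.01 -0.08 -0.01] open 47.6 g 30.0 yaw -0.07 zax [-0.  0. -1.]
```

{"api": "arm_command", "payload": {
  "deltas": [
    [[0.02, -0.17, -0.5, 0, 0, 0], [0, 0, -0.6, 0, 0, 0], [0, 0, -0.4, 0, 0, 0], [0, 0, -0.15, 0, 0, 0], [0, 0, -0.15, 0, 0, 0], [0, 0, -0.15, 0, 0, 0], [0, 0, 0, 0, 0, 0]]
  ]
}}

```text
t: 15.05
tool_pos: [0.5209, -0.175, 0.1143]
orientation: [-2.224, -2.218, 0.0]
force: [-0.5, 0.5, -0.7]
opening: 0.0477
gripper_force: 30.0
```

{"api": "arm_command", "payload": {
  "deltas": [
    [[0, 0, -0.15, 0, 0, 0], [0, 0, -0.15, 0, 0, 0], [0, 0, 0, 0, 0, 0]]
  ]
}}

```text
t: 15.3
tool_pos: [0.5213, -0.1749, 0.1116]
orientation: [2.224, 2.218, 0.001]
force: [1.9, 1.3, -1.0]
opening: 0.0476
gripper_force: 30.0
```

```bash
python3 -c "from h import *; st()"
```

```text
t 15.3 tcp [ 521.3 -174.9  111.6] F [ 1.9  1.3 -1. ] M [ 0.3  -0.37 -0.  ] open 47.6 g 30.0 yaw -0.16 zax [ 0.001  0.    -1.   ]
```

{"api": "arm_command", "payload": {
  "deltas": [
    [[0.04, 0.1, 0, 0, 0, 0], [0, 0, -0.2, 0, 0, 0], [0, 0, -0.2, 0, 0, 0], [0, 0, -0.3, 0, 0, 0], [0, 0, 0, 0, 0, 0]]
  ]
}}

```text
t: 15.72
tool_pos: [0.5209, -0.1739, 0.1037]
orientation: [-2.224, -2.218, 0.001]
force: [0.5, 0.1, -1.5]
opening: 0.0475
gripper_force: 30.0
```

{"api": "arm_command", "payload": {
  "deltas": [
    [[0, 0, -0.3, 0, 0, 0], [0, 0, -0.4, 0, 0, 0], [0, 0, -0.4, 0, 0, 0], [0, 0, -0.3, 0, 0, 0], [0, 0, 0, 0, 0, 0]]
  ]
}}

```text
t: 16.13
tool_pos: [0.5209, -0.1738, 0.0895]
orientation: [-2.223, -2.217, 0.001]
force: [-0.6, 0.9, -1.3]
opening: 0.0479
gripper_force: 30.0
```

```bash
python3 -c "from h import *; st()"
```

```text
t 16.13 tcp [ 520.9 -173.8   89.5] F [-0.6  0.9 -1.3] M [-0.01 -0.1  -0.01] open 47.9 g 30.0 yaw -0.16 zax [-0.001  0.001 -1.   ]
```

{"api": "arm_command", "payload": {
  "deltas": [
    [[0, 0, -0.4, 0, 0, 0], [0, 0, -0.4, 0, 0, 0], [0, 0, -0.3, 0, 0, 0], [0, 0, -0.1, 0, 0, 0], [0, 0, 0, 0, 0, 0]]
  ]
}}

```text
t: 16.55
tool_pos: [0.5211, -0.1739, 0.0781]
orientation: [-2.224, -2.218, 0.001]
force: [0.6, -0.1, -1.4]
opening: 0.0476
gripper_force: 30.0
```

{"api": "arm_command", "payload": {
  "deltas": [
    [[0, 0, -0.1, 0, 0, 0], [0, 0, -0.1, 0, 0, 0], [0, 0, -0.05, 0, 0, 0], [0, 0, -0.05, 0, 0, 0], [0, 0, 0, 0, 0, 0]]
  ]
}}

```text
t: 16.97
tool_pos: [0.5215, -0.1741, 0.0756]
orientation: [2.224, 2.218, 0.0]
force: [0.6, 0.2, -1.9]
opening: 0.0478
gripper_force: 30.0
```

```bash
python3 -c "from h import *; st()"
```

```text
t 16.97 tcp [ 521.5 -174.1   75.6] F [ 0.6  0.2 -1.9] M [-0.06  0.   -0.01] open 47.8 g 30.0 yaw -0.15 zax [ 0. -0. -1.]
```

{"api": "arm_command", "payload": {
  "deltas": [
    [[0, 0, -0.05, 0, 0, 0], [0, 0, -0.05, 0, 0, 0], [0, 0, -0.05, 0, 0, 0], [0, 0, 0, 0, 0, 0]]
  ]
}}

```text
t: 17.3
tool_pos: [0.5216, -0.1741, 0.0745]
orientation: [2.224, 2.218, 0.0]
force: [-1.5, -0.2, 1.4]
opening: 0.0477
gripper_force: 30.0
```

```bash
python3 -c "from h import *; st()"
```

```text
t 17.3 tcp [ 521.6 -174.1   74.5] F [-1.5 -0.2  1.4] M [0.06 0.1  0.05] open 47.7 g 30.0 yaw -0.15 zax [ 0. -0. -1.]
```

Contact comes exactly at the expected height (underside at 70 mm). One slight press, then release.

{"api": "arm_command", "payload": {
  "deltas": [
    [[0, 0, -0.08, 0, 0, 0], [0, 0, 0, 0, 0, 0]]
  ]
}}

```text
t: 17.47
tool_pos: [0.5216, -0.1742, 0.0744]
orientation: [2.224, 2.218, -0.0]
force: [-4.8, 0.8, 8.4]
opening: 0.048
gripper_force: 30.0
```

{"api": "arm_command", "payload": {
  "deltas": [
    [[0, 0, 0.08, 0, 0, 0], [0, 0, 0, 0, 0, 0]]
  ]
}}

```text
t: 17.63
tool_pos: [0.5217, -0.1742, 0.0744]
orientation: [2.224, 2.218, 0.0]
force: [-1.4, -0.4, 2.2]
opening: 0.0479
gripper_force: 30.0
```

{"api": "arm_command", "payload": {
  "deltas": [
    [[0, 0, 0, 0, 0, 0], [0, 0, 0, 0, 0, 0], [0, 0, 0, 0, 0, 0], [0, 0, 0, 0, 0, 0]]
  ],
  "gripper": 0.4
}}

```text
t: 17.97
tool_pos: [0.5214, -0.1741, 0.074]
orientation: [-2.224, -2.218, 0.0]
force: [-0.3, 0.2, 0.1]
opening: 0.0644
gripper_force: 0.0
```

```bash
python3 -c "from h import *; st()"
```

```text
t 17.97 tcp [ 521.4 -174.1   74. ] F [-0.3  0.2  0.1] M [-0.05 -0.07 -0.01] open 64.4 g 0.0 yaw -0.15 zax [-0.  0. -1.]
```

{"api": "arm_command", "payload": {
  "deltas": [
    [[0, 0, 0.5, 0, 0, 0], [0, 0, 1.5, 0, 0, 0], [0, 0, 2.5, 0, 0, 0], [0, 0.5, 1.5, 0, 0, 0], [0.2, 2, 0, 0, 0, 0], [0.4, 3.5, 0, 0, 0, 0], [0.4, 4, 0, 0, 0, 0], [0.4, 4, 0, 0, 0, 0], [0.4, 4, 0, 0, 0, 0], [0.2, 4, 0, 0, 0, 0], [0, 3, 0, 0, 0, 0], [0, 1.5, -1, 0, 0, 0]]
  ]
}}

```text
t: 18.97
tool_pos: [0.5427, 0.0948, 0.1267]
orientation: [2.22, 2.22, 0.006]
force: [0.0, 0.1, 1.1]
opening: 0.0651
gripper_force: 0.0
```

{"api": "arm_command", "payload": {
  "deltas": [
    [[0, 0.5, -2, 0, 0, 0], [0, 0, -3, 0, 0, 0], [0, 0, -2.5, 0, 0, 0], [0, 0, -1.5, 0, 0, 0], [0, 0, 0, 0, 0, 0], [0, 0, 0, 0, 0, 0]]
  ]
}}

```text
t: 19.47
tool_pos: [0.5407, 0.0959, 0.0337]
orientation: [-2.223, -2.218, 0.002]
force: [0.3, -0.7, 1.5]
opening: 0.0652
gripper_force: 0.0
```

```bash
python3 - <<'E'
from h import *
S=eyes.read_camera("scene");T=eyes.read_camera("top"); s=st()
cv2.imwrite("pics/s3.png",S);cv2.imwrite("pics/t3.png",T)
def crop(I,x,y,w,h,k):return cv2.resize(I[y:y+h,x:x+w],(w*k,h*k),interpolation=cv2.INTER_CUBIC)
cv2.imwrite("pics/c3.png",np.hstack([crop(S,280,145,80,80,5),crop(S,360,235,80,80,5)]))
E
```

```text
t 19.57 tcp [542.7  96.   35.9] F [-0.2  0.5  0. ] M [-0.04 -0.1  -0.05] open 65.1 g 0.0 yaw -0.16 zax [ 0.002  0.    -1.   ]
```

View pics/c3.png

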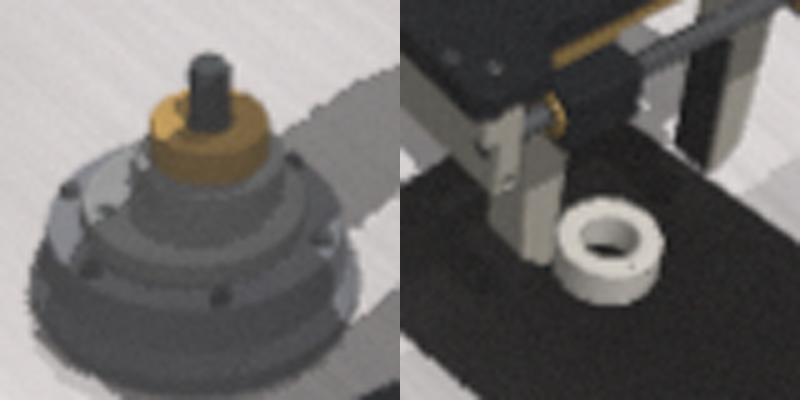

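The brass ring is seated flat, and the white ring sits between the fingers. I'm grasping it.

{"api": "arm_command", "payload": {
  "deltas": [
    [[0, 0.2, -1, 0, 0, 0], [0, 0, -1, 0, 0, 0], [0, 0, -0.5, 0, 0, 0], [0, 0, -0.2, 0, 0, 0], [0, 0, 0, 0, 0, 0]]
  ]
}}

```text
t: 19.98
tool_pos: [0.5406, 0.0978, 0.006]
orientation: [-2.224, -2.218, 0.002]
force: [-0.4, -0.4, -0.3]
opening: 0.0652
gripper_force: 0.0
```

{"api": "arm_command", "payload": {
  "deltas": [
    [[0, 0, 0, 0, 0, 0], [0, 0, 0, 0, 0, 0], [0, 0, 0, 0, 0, 0], [0, 0, 0, 0, 0, 0], [0, 0, 0, 0, 0, 0], [0, 0, 0, 0, 0, 0]]
  ],
  "gripper": -1,
  "squeeze": 20
}}

```text
t: 20.48
tool_pos: [0.5417, 0.0979, 0.0074]
orientation: [2.224, 2.218, 0.001]
force: [0.4, 0.3, 1.7]
opening: 0.0343
gripper_force: 20.0
```

```bash
python3 -c "from h import *; st()"
```

```text
t 20.48 tcp [541.7  97.9   7.4] F [0.4 0.3 1.7] M [-0.06 -0.08  0.  ] open 34.3 g 20.0 yaw -0.15 zax [ 0.001  0.    -1.   ]
```

{"api": "arm_command", "payload": {
  "deltas": [
    [[0, 0, 1, 0, 0, 0], [0, 0, 2, 0, 0, 0], [0, 0, 3, 0, 0, 0], [-0.2, -1, 3, 0, 0, 0], [-0.3, -2, 2.5, 0, 0, 0], [-0.3, -3, 1.2, 0, 0, 0], [-0.4, -3.5, 0, 0, 0, 0], [-0.4, -3.5, 0, 0, 0, 0], [-0.4, -3.5, 0, 0, 0, 0], [-0.1, -3.5, 0, 0, 0, 0], [0, -3, 0, 0, 0, 0], [0, -2, 0, 0, 0, 0]]
  ]
}}

```text
t: 21.48
tool_pos: [0.5201, -0.155, 0.1352]
orientation: [2.225, 2.216, -0.0]
force: [0.8, -0.2, -0.9]
opening: 0.0341
gripper_force: 20.0
```

{"api": "arm_command", "payload": {
  "deltas": [
    [[0, -1.4, 0, 0, 0, 0], [0, -0.6, 0, 0, 0, 0], [0, -0.15, 0, 0, 0, 0], [0, 0, 0, 0, 0, 0], [0, 0, 0, 0, 0, 0], [0, 0, 0, 0, 0, 0]]
  ]
}}

```text
t: 21.98
tool_pos: [0.5206, -0.1723, 0.1341]
orientation: [-2.223, -2.22, -0.0]
force: [-0.1, 0.4, -0.2]
opening: 0.0345
gripper_force: 20.0
```

```bash
python3 - <<'E'
from h import *
S=eyes.read_camera("scene"); s=st()
cv2.imwrite("pics/c4.png",cv2.resize(S[100:200,270:370],(600,600),interpolation=cv2.INTER_CUBIC))
X=s["tool_pos"]+[0,0,.0116]; print(proj("scene",[X])) # expected bore top centre
E
```

```text
t 22.03 tcp [ 520.6 -172.4  134.1] F [ 0.9  0.2 -0. ] M [-0.01 -0.02 -0.02] open 34.4 g 20.0 yaw -0.07 zax [-0.  0. -1.]
[[322.41283292 141.51739197]]
```

View pics/c4.png

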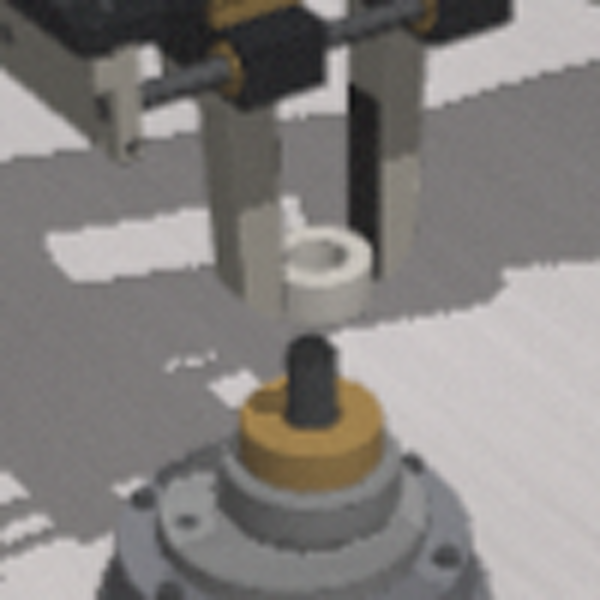

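The ring is level in the grip, just above the spindle tip. I'm lowering by feel.

{"api": "arm_command", "payload": {
  "deltas": [
    [[0.03, -0.1, -0.5, 0, 0, 0], [0, 0, -0.6, 0, 0, 0], [0, 0, -0.4, 0, 0, 0], [0, 0, -0.15, 0, 0, 0], [0, 0, -0.15, 0, 0, 0], [0, 0, 0, 0, 0, 0]]
  ]
}}

```text
t: 22.53
tool_pos: [0.5204, -0.1744, 0.1155]
orientation: [-2.224, -2.218, 0.0]
force: [0.2, -1.0, -0.7]
opening: 0.0344
gripper_force: 20.0
```

{"api": "arm_command", "payload": {
  "deltas": [
    [[0, 0, -0.15, 0, 0, 0], [0, 0, -0.1, 0, 0, 0], [0, 0, 0, 0, 0, 0]]
  ]
}}

```text
t: 22.78
tool_pos: [0.5207, -0.1746, 0.1135]
orientation: [-2.224, -2.218, -0.0]
force: [0.6, 0.2, -0.2]
opening: 0.0343
gripper_force: 20.0
```

```bash
python3 -c "from h import *; st()"
```

```text
t 22.78 tcp [ 520.7 -174.6  113.5] F [ 0.6  0.2 -0.2] M [ 0.   -0.06 -0.03] open 34.3 g 20.0 yaw -0.15 zax [-0.  0. -1.]
```

{"api": "arm_command", "payload": {
  "deltas": [
    [[0.05, 0.04, -0.15, 0, 0, 0], [0, 0, -0.15, 0, 0, 0], [0, 0, -0.15, 0, 0, 0], [0, 0, -0.15, 0, 0, 0], [0, 0, 0, 0, 0, 0]]
  ]
}}

```text
t: 23.2
tool_pos: [0.521, -0.1741, 0.1072]
orientation: [-2.224, -2.218, 0.0]
force: [0.4, 1.0, 0.3]
opening: 0.0347
gripper_force: 20.0
```

{"api": "arm_command", "payload": {
  "deltas": [
    [[0, 0, -0.2, 0, 0, 0], [0, 0, -0.3, 0, 0, 0], [0, 0, -0.3, 0, 0, 0], [0, 0, 0, 0, 0, 0]]
  ]
}}

```text
t: 23.53
tool_pos: [0.5208, -0.1739, 0.0987]
orientation: [-2.224, -2.218, 0.001]
force: [0.0, -0.1, 0.3]
opening: 0.0341
gripper_force: 20.0
```

```bash
python3 -c "from h import *; st()"
```

```text
t 23.53 tcp [ 520.8 -173.9   98.7] F [ 0.  -0.1  0.3] M [-0.07 -0.1  -0.05] open 34.1 g 20.0 yaw -0.15 zax [-0.001  0.001 -1.   ]
```

Threaded freely. The seat is expected at TCP ≈ 90.4.

{"api": "arm_command", "payload": {
  "deltas": [
    [[0, 0, -0.3, 0, 0, 0], [0, 0, -0.2, 0, 0, 0], [0, 0, -0.1, 0, 0, 0], [0, 0, -0.05, 0, 0, 0], [0, 0, 0, 0, 0, 0]]
  ]
}}

```text
t: 23.95
tool_pos: [0.5211, -0.1741, 0.093]
orientation: [-2.224, -2.218, 0.0]
force: [-0.2, -0.2, -0.4]
opening: 0.0346
gripper_force: 20.0
```

{"api": "arm_command", "payload": {
  "deltas": [
    [[0, 0, -0.05, 0, 0, 0], [0, 0, -0.05, 0, 0, 0], [0, 0, -0.05, 0, 0, 0], [0, 0, 0, 0, 0, 0]]
  ]
}}

```text
t: 24.28
tool_pos: [0.5212, -0.1742, 0.0916]
orientation: [-2.224, -2.218, 0.0]
force: [0.2, -0.2, -0.0]
opening: 0.0343
gripper_force: 20.0
```

```bash
python3 -c "from h import *; st()"
```

```text
t 24.28 tcp [ 521.2 -174.2   91.6] F [ 0.2 -0.2 -0. ] M [-0.01 -0.04  0.01] open 34.3 g 20.0 yaw -0.15 zax [-0.  0. -1.]
```

{"api": "arm_command", "payload": {
  "deltas": [
    [[0, 0, -0.05, 0, 0, 0], [0, 0, -0.05, 0, 0, 0], [0, 0, -0.05, 0, 0, 0], [0, 0, 0, 0, 0, 0]]
  ]
}}

```text
t: 24.62
tool_pos: [0.5214, -0.1742, 0.0903]
orientation: [2.224, 2.218, 0.0]
force: [-0.1, 0.1, 1.9]
opening: 0.0344
gripper_force: 20.0
```

```bash
python3 -c "from h import *; st()"
```

```text
t 24.62 tcp [ 521.4 -174.2   90.3] F [-0.1  0.1  1.9] M [-0.08 -0.    0.03] open 34.4 g 20.0 yaw -0.15 zax [ 0. -0. -1.]
```

{"api": "arm_command", "payload": {
  "deltas": [
    [[0, 0, -0.06, 0, 0, 0], [0, 0, 0, 0, 0, 0]]
  ]
}}

```text
t: 24.78
tool_pos: [0.5215, -0.1743, 0.0903]
orientation: [2.224, 2.218, 0.0]
force: [-2.9, 0.6, 5.9]
opening: 0.0344
gripper_force: 20.0
```

{"api": "arm_command", "payload": {
  "deltas": [
    [[0, 0, 0.06, 0, 0, 0], [0, 0, 0, 0, 0, 0]]
  ]
}}

```text
t: 24.95
tool_pos: [0.5214, -0.1742, 0.0903]
orientation: [2.224, 2.218, 0.0]
force: [-1.1, 0.3, 2.4]
opening: 0.0341
gripper_force: 20.0
```

{"api": "arm_command", "payload": {
  "deltas": [
    [[0, 0, 0, 0, 0, 0], [0, 0, 0, 0, 0, 0], [0, 0, 0, 0, 0, 0], [0, 0, 0, 0, 0, 0]]
  ],
  "gripper": 0.2
}}

```text
t: 25.28
tool_pos: [0.5211, -0.1741, 0.0899]
orientation: [-2.224, -2.218, 0.0]
force: [-1.0, 0.9, 1.4]
opening: 0.0544
gripper_force: 0.0
```

{"api": "arm_command", "payload": {
  "deltas": [
    [[0, 0, 0.5, 0, 0, 0], [0, 0, 1.5, 0, 0, 0], [0, 0, 2.5, 0, 0, 0], [0, 0, 2.5, 0, 0, 0], [0, 1, 1, 0, 0, 0], [0, 2.5, 0, 0, 0, 0], [0, 3.5, 0, 0, 0, 0], [0, 3.5, 0, 0, 0, 0], [0, 3.5, 0, 0, 0, 0], [0, 2.5, 0, 0, 0, 0], [0, 1, 0, 0, 0, 0], [0, 0, 0, 0, 0, 0]]
  ]
}}

```text
t: 26.28
tool_pos: [0.5209, 0.0033, 0.1699]
orientation: [-2.22, -2.222, -0.0]
force: [-0.5, -1.2, -0.0]
opening: 0.056
gripper_force: 0.0
```

```bash
python3 - <<'E'
from h import *
S=eyes.read_camera("scene");T=eyes.read_camera("top"); s=st()
cv2.imwrite("pics/t5.png",T)
c=lambda I,x,y:cv2.resize(I[y:y+80,x:x+80],(400,400),interpolation=cv2.INTER_CUBIC)
cv2.imwrite("pics/c5.png",np.hstack([c(S,280,145),c(T,380,260)]))
S0=cv2.imread("pics/scene0.png")
for n,(x,y,w,h) in dict(pot=(165,190,55,65),spoon=(180,265,135,90),tin=(290,350,60,72)).items():
    print(n,np.abs(S[y:y+h,x:x+w].astype(int)-S0[y:y+h,x:x+w]).mean().round(2))
E
```

```text
t 26.38 tcp [521.1   0.6 169.9] F [-0.6 -0.2  0.3] M [-0.05 -0.07  0.02] open 55.9 g 0.0 yaw -0.09 zax [-0.    -0.001 -1.   ]
pot 11.23
spoon 13.13
tin 11.48
```

View pics/c5.png

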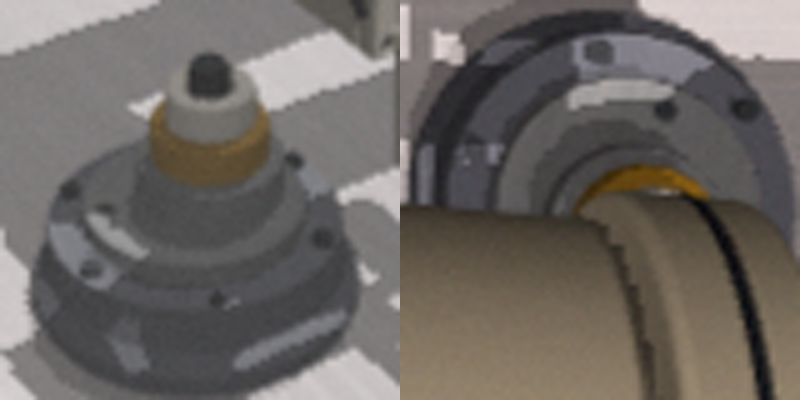

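All three rings are stacked flat, with measured seats at 53.8, 70.0 and 85.9 mm against 54, 70 and 86 expected. The bystanders were never approached, and the arm is clear.

```bash
python3 -c "from plant import ticket; print(ticket.close_job())"
```

```text
the job is handed in; nothing more can be done
None
```

The job is handed in (verdict not reported): the collar is pressed to its stop and the wide, middle and narrow rings are stacked flat in that order, at about 26 s, with no reading near the force limits and the tin, spoon and pot never approached.

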